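# Cure the lacquer inside a horn bell with a hand lamp

## Task

Crank the handwheel until the horn's mouth faces straight along the grey positioner, over its pointer and away from the handwheel. Then take the curing lamp (already on) from its plywood stand and shine it square into the middle of the mouth, held steady for 2 seconds with its lens about 10 cm from the mouth, and lay it back in the stand the way it was. Nothing may touch the horn, whose lacquer is wet, and the other things on the bench stay where they are.

Things in the scene. Friction and masses are not known exactly. Their poses are not given: they have to be found in the camera images.
- positioner: Fixed grey gearbox, 150 x 480 mm and 50 mm high on a 170 x 500 mm foot plate. Origin: centre of its underside; y along its length, z up. The handwheel's upright axis is at y = -130 mm, the turntable's at y = +130 mm; a small steel pointer fin lies on top at y = +222 mm.
- handwheel (a joint): Angle of the steel handwheel (128 mm across, rim centre 66 mm above the bench), rad, growing clockwise seen from above, range -1.6 to 4.6. Geared 2:1 to the turntable, which turns the same way by half this angle and stays where it is left. At 0 the horn's mouth faces along the positioner's +y, over the pointer; it starts at 2.0 to 3.8. At 0 the crank handle points along the positioner's -y.
- crank_grip (a point): Middle of the grip of the handwheel's upright crank handle, a wooden knob 23 mm thick that spins freely about its own upright axis; 48 mm from the wheel's axis, 110 mm above the bench. The knob runs from 76 to 132 mm above the bench.
- horn: Aluminium horn (bell mouth 124 mm across, bell 92 mm deep, on a bent pipe) together with the 136 mm turntable it is fixed on. Origin: on the turntable's axis at the bench's height; z up, x to the side the mouth faces. The topmost point is about 255 mm above the bench.
- horn_mouth (a point): Centre of the mouth, 75 mm out from the turntable's axis and 195 mm above the bench. x points straight out of the mouth, tilted up 20 degrees from level.
- lamp: Loose cordless curing lamp, 158 mm long, 0.25 kg or so: black box body 120 mm long, 34 mm wide, 40 mm high (x = -70 to +50 mm) with a round ribbed aluminium head 53 mm across in front (x = +50 to +86 mm). Origin: in the middle of the body's width and height, near its balance point; x points out of the lens along the beam, z up as it lies. Grip it across its width at the origin.
- lamp_lens (a point): Centre of the lamp's lens, 88 mm ahead of the lamp's origin; axes as the lamp's.
- stand: Fixed plywood stand of the lamp, base 190 x 90 x 12 mm, with two forks 12 mm thick, at x = -52 and x = +38 mm, whose floors are 35 mm above the bench, inside width 44 mm, flared at the top up to 67 mm above the bench. Origin: centre of its underside. The lamp lies along its x, lens to +x, lamp origin 55 mm above the stand's.
- jar: Loose glass jar, 76 mm across, 62 mm high, to be left alone. Origin: centre of its underside.
- jug: Loose white plastic bottle, 84 mm across, 170 mm high, to be left alone. Origin: centre of its underside.
- funnel: Loose aluminium funnel standing mouth down, 68 mm across, 75 mm high, to be left alone. Origin: centre of its underside.
- brush: Loose flat paint brush with a wooden handle, about 200 mm long, lying flat along its x, to be left alone. Origin: on its underside.
Mind the look-alikes: they are no part of the job. There is more than one size of the lamp; the one meant has the size given above. What is shaped like the stand but red is not meant.

How it is judged:
By the outcome, as a careful person would: the job done as asked, in the order asked, and still so for the second after the job is handed in, with the robot touching nothing.
It also fails if it takes over 72 s, if anything falls off the work surface, if the arm or the gripper's body presses on something with over 40 N, if the wrist force passes 120 N, or if a joint passes its speed limit or range.

## Robot

A 7-joint arm with a two-finger parallel gripper is mounted at the origin on the work surface. World frame = base frame: x ahead of the robot, y to its left, z up, the work surface at z = 0. Lengths are in m, angles in rad, forces in N, time in s.
With the tool pointing down it reaches from about 0.4 to 0.75 m from the base axis. Payload 19.5 kg.
Tool frame: the origin (TCP) lies on the centre line of the jaws, within the pads' length; the fingertips stand 19 mm ahead of it and the grasp point (between the pads) is the TCP; z points along the fingers, y is the line along which they close (so a half turn about z gives the same grasp; the last joint's range is limited). The gripper opens to 85 mm and grips with 20 to 120 N. Pads are 22 mm wide; open, the fingers measure 114 mm over their backs; the gripper's body (76 mm by 85 mm) begins 54 mm behind the grasp point. The pads swing forward as they close: fully open they stand 13 mm farther back than shut.
Start: joints at [1.163, 0.707, -0.028, 1.485, 0.022, 0.951, -0.075], TCP at [0.206, -0.537, 0.25] pointing down, gripper open.
Joint ranges: [-2.71, 2.71], [-0.32, 2.16], [-1.57, 1.52], [0, 2.45], [-1.46, 4.6], [0, 2.02], [-2.83, 2.83]. Speed limits (rad/s): [1.89, 1.89, 2.57, 2.57, 3.01, 3.01, 3.01].

## Interface

Orientations are given as a rotation vector (axis times angle).
In Python, from station import readout, get_image, robot gives the robot as it stands.
- The arm moves only by the shell command python3 -m inch 'ROWS' [FORCE]. ROWS is JSON, a list of rows, each a list of 3 entries, a list of its own where there are three numbers: the shift along the tool's x, y, z as a fraction of full scale, then the turn, a rotation vector about the tool's x, y, z as a fraction of full scale, then the opening, from 0 (shut) to 1 (fully open). In form: [[[tx, ty, tz], [wx, wy, wz], hand], ...]. A call has 1 to 8 rows; each row shifts and turns the commanded pose from where the row before left it, along the tool's axes as they then stand; what a row does not reach is not made up. Full scale, the value 1, is 3 cm for a shift and 4 degrees for a turn. A row lasts 1/12 s, in which the tool goes at most 41.7 mm and 7.16 degrees, less where a joint would pass 70% of its speed; a pose out of reach is approached as far as the arm can. A call with a number of a shift or a turn outside -1 to 1 is refused whole. A call with a gripper value outside its range is refused whole. The fingers move at their own pace and stop on an object; FORCE is the grip in N (left out, the last holds). Time passes only in rows, so rows that do not move let the fingers close. It gives the time, the measured TCP pose, the force, the opening and the grip force at its end, in the units of the state.
- readout.get_obs(): the state, without advancing time (a new reading comes with each control period).
- get_image(name): name is "scene" or "top"; returns a dict with "img" (420x560x3 uint8, blue, green, red), "range_z" (420x560 float32, m along the optical axis (not along the pixel's ray), 0 where there is no reading), "fx", "fy", "cx", "cy" (pixels), "distortion" ([k1, k2, p1, p2, k3] as OpenCV has them; the pictures are not rectified), "cam_to_world" (4x4, takes a point from camera to world coordinates). Camera axes: x right, y down, z forward; pixel columns grow to the right and rows downward; lengths in m; the calibration is good to about 2 mm. A picture is of the moment at which its call begins.
- robot.job_done(): hands the job in; it is judged then, once.
The state is a dict: "t": time; "joints": joint angles; "joint_vel": joint speeds; "joint_efforts": joint torques, N m; "tool_pos": TCP position; "tcp_rot": TCP orientation; "contact_force": force on the tool from outside, world axes, zero at the start; "wrist_torque": the same for the moment, N m; "opening": finger opening in m; "grip_force": force on a finger pad.
Only numpy, scipy, OpenCV 4.12 (cv2) and the standard library are available. Lean on these libraries where they do the work, as an engineer would, in place of code of your own. Each camera call takes 0.05 s, during which the arm holds its last target. There are 200 camera calls.

## Working session

There is one attempt and no reset: what is moved stays moved. The work goes in short steps, Python scripts to look and compute and a shell command to move; the robot and the scene stay as the last step left them, time stands still between calls to the robot, and variables do not carry over. Pictures are saved under pics/ and viewed, at most 10 in all, crops included, and the job is handed in when it is done.

```bash
ls; mkdir -p pics; python3 - <<'E'
from station import readout,get_image,robot
import cv2,numpy as np,pickle
o=readout.get_obs();print(o)
for n in("scene","top"):
    d=get_image(n);pickle.dump(d,open(f'{n}0.pkl','wb'));cv2.imwrite(f'pics/{n}0.png',d['img']);print(n,d['fx'],d['fy'],d['cx'],d['cy'],d['distortion'],np.round(d['cam_to_world'],3).tolist())
E
```

```text
pics
{'t': 0.0, 'joints': array([ 1.1632981 ,  0.70711068, -0.0276093 ,  1.4850142 ,  0.02200802,
        0.95090476, -0.07550088]), 'joint_vel': array([ 5.34557905e-04,  7.25504159e-06, -2.53292760e-04,  1.32127797e-03,
       -4.27711127e-04,  1.34807308e-03,  8.52235669e-04]), 'joint_efforts': array([ 9.34677155e-04, -8.83186483e+01,  1.23450190e+00, -2.36150533e+01,
        1.67801441e-02,  6.55206735e-03, -9.11313828e-05]), 'tool_pos': array([ 0.20557767, -0.53672268,  0.24981953]), 'tcp_rot': array([-3.08810610e+00, -5.71192650e-01,  3.99395909e-04]), 'contact_force': array([-0.82417603, -0.31840204, -0.03089071]), 'wrist_torque': array([-0.02489829,  0.0101633 ,  0.00055959]), 'grip_force': 0.0, 'opening': 0.08544976883101221}
scene 413.69198792724563 413.69198792724563 277.55993423438514 209.38550997664356 [-0.02589624  0.          0.          0.          0.        ] [[0.496, 0.525, -0.692, 1.127], [0.868, -0.309, 0.388, -0.26], [-0.01, -0.793, -0.609, 0.684], [0.0, 0.0, 0.0, 1.0]]
top 525.0639770854164 525.0639770854164 277.3810635110165 209.99505416050755 [-0.07629865  0.          0.          0.          0.        ] [[0.025, -0.993, 0.12, 0.325], [-1.0, -0.027, -0.014, 0.103], [0.018, -0.119, -0.993, 1.613], [0.0, 0.0, 0.0, 1.0]]
```

View pics/scene0.png

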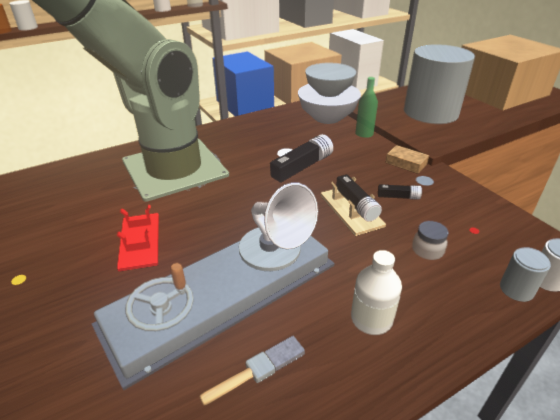

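View pics/top0.png

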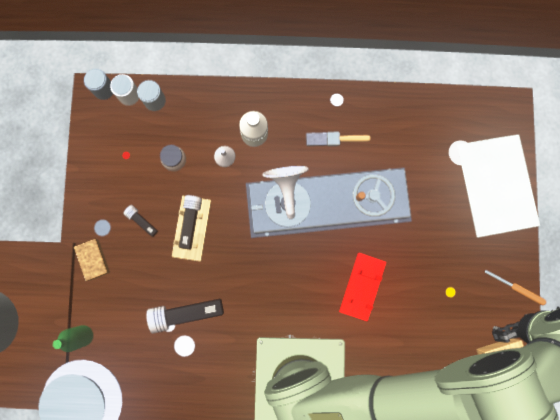

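Top view: the wanted lamp is the black body at (188,222) in the plywood stand. Other lamps are a large one at (185,315) and a small one at (140,220), and the red stand is at (363,287). The handwheel is at (374,194) with its knob at (361,196), pointing toward the horn. The horn mouth faces up in the image, and the pointer is at (257,207).

```bash
cat > h.py <<'E'
import cv2,numpy as np,pickle
from scipy.spatial.transform import Rotation as Rn
def rays(d,uv):
    K=np.array([[d['fx'],0,d['cx']],[0,d['fy'],d['cy']],[0,0,1.]])
    p=cv2.undistortPoints(np.asarray(uv,float).reshape(-1,1,2),K,np.asarray(d['distortion'],float)).reshape(-1,2)
    return np.c_[p,np.ones(len(p))]
def plane(d,uv,z):
    T=np.asarray(d['cam_to_world']);r=rays(d,uv)@T[:3,:3].T;o=T[:3,3]
    return o+r*((z-o[2])/r[:,2])[:,None]
def cloud(d):
    H,W=d['range_z'].shape;u,v=np.meshgrid(np.arange(W),np.arange(H))
    c=rays(d,np.c_[u.ravel(),v.ravel()])*d['range_z'].reshape(-1,1);T=np.asarray(d['cam_to_world'])
    P=(c@T[:3,:3].T+T[:3,3]).reshape(H,W,3);P[d['range_z']==0]=np.nan;return P
def tri(d1,uv1,d2,uv2):
    A=0;b=0;L=[]
    for d,uv in((d1,uv1),(d2,uv2)):
        T=np.asarray(d['cam_to_world']);r=T[:3,:3]@rays(d,[uv])[0];r/=np.linalg.norm(r);M=np.eye(3)-np.outer(r,r);A=A+M;b=b+M@T[:3,3];L.append((M,T[:3,3]))
    x=np.linalg.solve(A,b);return x,[np.linalg.norm(M@(x-o)) for M,o in L]
def load(n):return pickle.load(open(n+'.pkl','rb'))
def rect(P):
    (c,s,a)=cv2.minAreaRect((P[:,:2]*1000).astype(np.float32));return np.round(c,1),np.round(s,1),round(a,1)
E
python3 - <<'E'
from h import *
S,T=load('scene0'),load('top0')
for nm,d in(('top',T),('scene',S)):
    P=cloud(d);hsv=cv2.cvtColor(d['img'],cv2.COLOR_BGR2HSV);h,s,v=[hsv[...,i].astype(int) for i in range(3)]
    u,w=np.meshgrid(np.arange(560),np.arange(420));z=P[...,2]
    def box(a,b,c,e):return (u>a)&(u<b)&(w>c)&(w<e)
    bp=box(235,420,160,245) if nm=='top' else box(85,345,225,375)
    m=bp&(abs(z-.05)<.006)&(s<110);q=P[m];print(nm,'positioner top',m.sum(),rect(q),np.nanmedian(q[:,2]))
    # knob
    bk=box(345,375,183,210) if nm=='top' else box(165,192,258,295)
    m=bk&(h<15)&(s>110)&(z>.08);q=P[m];print('knob',m.sum(),np.nanmin(q,0),np.nanmax(q,0),np.mean(q,0),'pix',u[m].mean(),w[m].mean())
    bl=box(165,215,190,265) if nm=='top' else box(318,390,165,235)
    m=bl&(z>.06)&(z<.095);q=P[m];print('lamp',m.sum(),rect(q),np.nanpercentile(q[:,2],[5,50,95]))
    m=bl&(v<90)&(z>.069)&(z<.082);q=P[m];print('lamp body top',m.sum(),rect(q),np.nanmedian(q[:,2]))
    m=bl&(z>.004)&(z<.018)&(v>110);q=P[m];print('stand base',m.sum(),rect(q),np.nanmedian(q[:,2]))
    bw=box(345,400,165,220) if nm=='top' else box(120,200,270,330)
    m=bw&(z>.062)&(z<.074);q=P[m];print('rim',m.sum(),rect(q),np.nanmedian(q[:,2]))
    bt=box(255,320,150,230) if nm=='top' else box(235,325,180,270)
    m=bt&(z>.1)&(P[...,0]>.2);q=P[m];print('horn',m.sum(),np.nanmin(q,0),np.nanmax(q,0))
c=np.hstack([cv2.resize(T['img'][180:270,155:225],None,fx=5,fy=5),cv2.resize(S['img'][165:245,315:405],None,fx=4.5,fy=5.625)[:450]])
cv2.imwrite('pics/crop.png',c);print(c.shape)
E
```

```text
top positioner top 4638 (array([547.4, -76.7]), array([147.8, 478.2]), 7.4) 0.05018820539326907
knob 41 [ 0.54390776 -0.16550479  0.10225296] [ 0.55911709 -0.14789605  0.14088687] [ 0.55176097 -0.15566563  0.12835797] pix 360.4146341463415 195.5609756097561
lamp 739 (array([467.9, 341.1]), array([ 71.6, 155.5]), 82.3) [0.06487208 0.07516867 0.08244597]
lamp body top 164 (array([448.8, 341.4]), array([ 28.5, 113.4]), 80.6) 0.07469276350604548
stand base 1219 (array([457.8, 347.4]), array([225.3, 148.9]), 2.1) 0.010974140512161057
rim 459 (array([ 564. , -205.5]), array([121.5, 124.7]), 3.8) 0.07025463405008026
horn 902 [0.4796866  0.00149474 0.10568082] [0.62697006 0.12717212 0.25970062]
scene positioner top 8676 (array([549.1, -77.1]), array([151.5, 479.7]), 7.1) 0.050648389438705754
knob 247 [ 0.54619077 -0.17049611  0.08384086] [ 0.56770498 -0.14890382  0.13408403] [ 0.56128571 -0.1599855   0.11551878] pix 177.57894736842104 274.7773279352227
lamp 782 (array([470.5, 340.7]), array([ 73.3, 159.1]), 83.2) [0.0619858  0.07508975 0.08133192]
lamp body top 323 (array([448.6, 344. ]), array([ 37., 115.]), 80.9) 0.07566454953051915
stand base 937 (array([399.1, 351. ]), array([165.9, 319.5]), 67.0) 0.012845515661243256
rim 1296 (array([ 567.1, -207.3]), array([124.6, 120.9]), 35.1) 0.07095127695248693
horn 3097 [0.48631774 0.001433   0.10002994] [0.63084792 0.12717293 0.25598358]
(450, 755, 3)
```

View pics/crop.png

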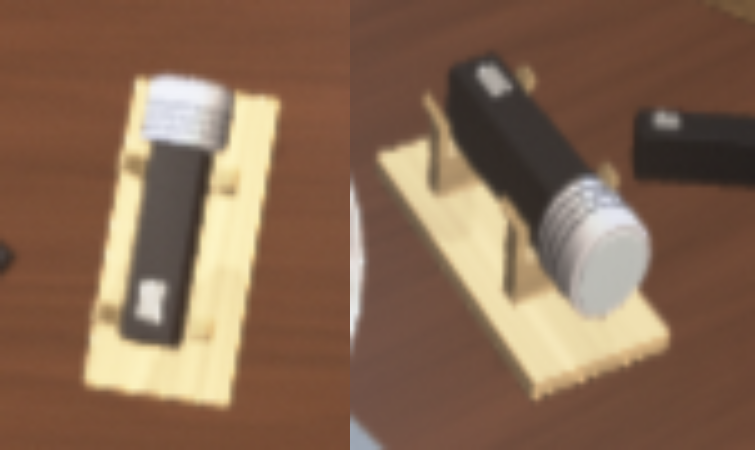

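The crop shows the chosen lamp lying in the plywood stand with the lens toward world +x. Its body top is at z = 0.075, matching the text, and its yaw is about -9.25°. The small lamp is beside it. First comes the crank.

```bash
cat > go.py <<'E'
# python3 go.py x y z yaw [tilt_deg] [n]: suggest n equal rows from the measured pose
import sys;from h import *;from station import readout
def target(yaw,lx=0):  # tool down with tool x at yaw, then turned about the tool y by lx
    a=np.radians(yaw);M=np.array([[np.cos(a),np.sin(a),0],[np.sin(a),-np.cos(a),0],[0,0,-1]])
    return Rn.from_matrix(M)*Rn.from_rotvec([0,np.radians(lx),0])
o=readout.get_obs();p=o['tool_pos'];R=Rn.from_rotvec(o['tcp_rot'])
x=[float(a) for a in sys.argv[1:]];t=np.array(x[:3]);G=target(x[3],x[4] if len(x)>4 else 0)
w=(R.inv()*G).as_rotvec();d=t-p
n=int(x[5]) if len(x)>5 else int(np.ceil(max(np.linalg.norm(d)/.0285,np.linalg.norm(np.degrees(w))/3.8,1)))
A=sum((R*Rn.from_rotvec(w*k/n)).as_matrix() for k in range(n));v=np.linalg.solve(A,d)
print('t',round(o['t'],2),'n',n,'shift',np.round(v/.03,3),'turn',np.round(np.degrees(w)/n/4,3),'| pos',np.round(p,4),'d',np.round(d,4),'F',np.round(o['contact_force'],1),'open',round(o['opening'],4),'j',np.round(o['joints'],2))
E
python3 go.py 0.5565 -0.1587 0.22 74
```

```text
t 0.1 n 19 shift [ 0.938 -0.017  0.053] turn [-0.001 -0.    -0.698] | pos [ 0.2056 -0.5368  0.2499] d [ 0.3509  0.3781 -0.0299] F [-0.6 -0.3  1. ] open 0.0856 j [ 1.16  0.71 -0.03  1.48  0.02  0.95 -0.08]
```

```bash

python3 -m inch '[[[0.94,-0.02,0.05],[0,0,-0.7],1],[[0.94,-0.02,0.05],[0,0,-0.7],1],[[0.94,-0.02,0.05],[0,0,-0.7],1],[[0.94,-0.02,0.05],[0,0,-0.7],1],[[0.94,-0.02,0.05],[0,0,-0.7],1],[[0.94,-0.02,0.05],[0,0,-0.7],1],[[0.94,-0.02,0.05],[0,0,-0.7],1],[[0.94,-0.02,0.05],[0,0,-0.7],1]]'
python3 -m inch '[[[0.94,-0.02,0.05],[0,0,-0.7],1],[[0.94,-0.02,0.05],[0,0,-0.7],1],[[0.94,-0.02,0.05],[0,0,-0.7],1],[[0.94,-0.02,0.05],[0,0,-0.7],1],[[0.94,-0.02,0.05],[0,0,-0.7],1],[[0.94,-0.02,0.05],[0,0,-0.7],1],[[0.94,-0.02,0.05],[0,0,-0.7],1],[[0.94,-0.02,0.05],[0,0,-0.7],1]]'
python3 -m inch '[[[0.94,-0.02,0.05],[0,0,-0.7],1],[[0.94,-0.02,0.05],[0,0,-0.7],1],[[0.94,-0.02,0.05],[0,0,-0.7],1],[[0,0,0],[0,0,0],1],[[0,0,0],[0,0,0],1]]'
python3 go.py 0.5565 -0.1587 0.11 74
```

```text
t: 0.77
tool_pos: [0.3969, -0.4172, 0.2379]
tcp_rot: [-2.918, -1.164, 0.0]
contact_force: [0.3, -0.5, 0.5]
opening: 0.0851
grip_force: 0.0
t: 1.43
tool_pos: [0.527, -0.2347, 0.2259]
tcp_rot: [-2.636, -1.708, 0.0]
contact_force: [1.5, -0.4, -0.8]
opening: 0.0856
grip_force: 0.0
t: 1.85
tool_pos: [0.5559, -0.1553, 0.2215]
tcp_rot: [-2.504, -1.896, 0.0]
contact_force: [-0.2, -1.5, -0.3]
opening: 0.0854
grip_force: 0.0
t 1.85 n 4 shift [-0.026  0.013  0.929] turn [-0.003 -0.001  0.017] | pos [ 0.5559 -0.1553  0.2215] d [ 0.0006 -0.0034 -0.1115] F [-0.2 -1.5 -0.3] open 0.0854 j [ 0.32  0.75 -0.21  1.51  0.18  0.9  -0.22]
```

```bash

python3 -m inch '[[[-0.03,0.01,0.93],[0,0,0],1],[[-0.03,0.01,0.93],[0,0,0],1],[[-0.03,0.01,0.93],[0,0,0],1],[[-0.03,0.01,0.93],[0,0,0],1],[[0,0,0],[0,0,0],0.1],[[0,0,0],[0,0,0],0.1],[[0,0,0],[0,0,0],0.1],[[0,0,0],[0,0,0],0.1]]' 40
python3 -m inch '[[[0,0,0],[0,0,0],0.1],[[0,0,0],[0,0,0],0.1],[[0,0,0],[0,0,0],0.1]]'
python3 - <<'E'
from h import *;from station import readout
o=readout.get_obs();p=o['tool_pos'];print(p,o['opening'],o['grip_force'])
c=np.array([.5645,-.206]);d=p[:2]-c;r=np.linalg.norm(d);a0=np.degrees(np.arctan2(d[1],d[0]));print('r',r,'a0',a0)
end=270+7.3;n=22;R=Rn.from_rotvec(o['tcp_rot'])
A=np.radians(np.linspace(a0,end,n+1));r=np.linspace(r,.048,n+1);W=np.c_[c[0]+r*np.cos(A),c[1]+r*np.sin(A),np.full(n+1,p[2])]
print(np.round(R.inv().apply(np.diff(W,axis=0))/.03,2)[:,:2].tolist())
E
```

```text
t: 2.52
tool_pos: [0.5565, -0.1608, 0.1119]
tcp_rot: [2.506, 1.892, 0.002]
contact_force: [0.6, -0.3, 0.1]
opening: 0.0386
grip_force: 0.0
t: 2.77
tool_pos: [0.5564, -0.1605, 0.1116]
tcp_rot: [2.505, 1.893, 0.002]
contact_force: [-1.3, -0.4, 10.9]
opening: 0.0215
grip_force: 39.2
[ 0.55640633 -0.16053985  0.11157388] 0.02154862375854002 39.23184780097472
r 0.046175023756283295 a0 100.09508751347998
[[-0.11, -0.19], [-0.13, -0.17], [-0.15, -0.15], [-0.17, -0.13], [-0.19, -0.1], [-0.2, -0.08], [-0.21, -0.05], [-0.22, -0.02], [-0.22, 0.01], [-0.22, 0.04], [-0.21, 0.07], [-0.2, 0.1], [-0.18, 0.13], [-0.16, 0.15], [-0.14, 0.17], [-0.11, 0.19], [-0.08, 0.21], [-0.05, 0.22], [-0.02, 0.22], [0.01, 0.22], [0.04, 0.22], [0.07, 0.21]]
```

```bash

python3 -m inch '[[[-0.11,-0.19,0],[0,0,0],0.1],[[-0.13,-0.17,0],[0,0,0],0.1],[[-0.15,-0.15,0],[0,0,0],0.1],[[-0.17,-0.13,0],[0,0,0],0.1],[[-0.19,-0.1,0],[0,0,0],0.1],[[-0.2,-0.08,0],[0,0,0],0.1],[[-0.21,-0.05,0],[0,0,0],0.1],[[-0.22,-0.02,0],[0,0,0],0.1]]'
python3 -m inch '[[[0,0,0],[0,0,0],0.1],[[0,0,0],[0,0,0],0.1]]'
cat > arc.py <<'E'
import sys;from h import *;from station import readout
o=readout.get_obs();p=o['tool_pos'];c=np.array([.5645,-.206]);d=p[:2]-c;r0=np.linalg.norm(d);a0=np.degrees(np.arctan2(d[1],d[0]))%360;n=int(sys.argv[1]);end=270+float(sys.argv[2])
print('p',p,'r',r0,'a',a0,'F',o['contact_force'],o['opening']);R=Rn.from_rotvec(o['tcp_rot'])
A=np.radians(np.linspace(a0,end,n+1));r=np.linspace(r0,.048,n+1);W=np.c_[c[0]+r*np.cos(A),c[1]+r*np.sin(A),np.full(n+1,p[2])]
print(np.round(R.inv().apply(np.diff(W,axis=0))/.03,2)[:,:2].tolist())
E
python3 arc.py 14 7.3
```

```text
t: 3.43
tool_pos: [0.519, -0.1927, 0.1115]
tcp_rot: [2.506, 1.894, 0.001]
contact_force: [-3.6, 4.4, 13.2]
opening: 0.022
grip_force: 39.9
t: 3.6
tool_pos: [0.5187, -0.1935, 0.1115]
tcp_rot: [2.506, 1.892, -0.0]
contact_force: [-5.8, 1.5, 15.0]
opening: 0.0217
grip_force: 39.9
p [ 0.51870213 -0.1935458   0.11154256] r 0.047461058551091576 a 164.78695618057907 F [-5.75633298  1.54748963 15.01618405] 0.02169176274058528
[[-0.22, 0.02], [-0.22, 0.05], [-0.21, 0.08], [-0.2, 0.11], [-0.18, 0.13], [-0.16, 0.16], [-0.14, 0.18], [-0.11, 0.19], [-0.08, 0.21], [-0.05, 0.22], [-0.02, 0.22], [0.01, 0.22], [0.04, 0.22], [0.07, 0.21]]
```

```bash

python3 -m inch '[[[-0.22,0.02,0],[0,0,0],0.1],[[-0.22,0.05,0],[0,0,0],0.1],[[-0.21,0.08,0],[0,0,0],0.1],[[-0.2,0.11,0],[0,0,0],0.1],[[-0.18,0.13,0],[0,0,0],0.1],[[-0.16,0.16,0],[0,0,0],0.1],[[-0.14,0.18,0],[0,0,0],0.1]]'
python3 -m inch '[[[-0.11,0.19,0],[0,0,0],0.1],[[-0.08,0.21,0],[0,0,0],0.1],[[-0.05,0.22,0],[0,0,0],0.1],[[-0.02,0.22,0],[0,0,0],0.1],[[0.01,0.22,0],[0,0,0],0.1],[[0,0,0],[0,0,0],0.1],[[0,0,0],[0,0,0],0.1]]'
python3 arc.py 2 7.3; python3 - <<'E'
from station import get_image
import cv2
d=get_image('top');cv2.imwrite('pics/t2.png',cv2.resize(d['img'][130:260,220:430],None,fx=3.8,fy=3.8))
E
```

```text
t: 4.18
tool_pos: [0.5281, -0.2389, 0.1116]
tcp_rot: [2.507, 1.892, -0.003]
contact_force: [-9.9, -4.5, 14.3]
opening: 0.0222
grip_force: 40.0
t: 4.77
tool_pos: [0.5583, -0.2552, 0.1117]
tcp_rot: [2.504, 1.89, -0.0]
contact_force: [0.6, -9.5, 6.5]
opening: 0.0215
grip_force: 39.3
p [ 0.55827555 -0.25524033  0.11165598] r 0.04963218119210457 a 262.7954735659737 F [ 0.62995051 -9.45521241  6.48010338] 0.021503402993711087
[[0.07, 0.2], [0.09, 0.18]]
```

View pics/t2.png

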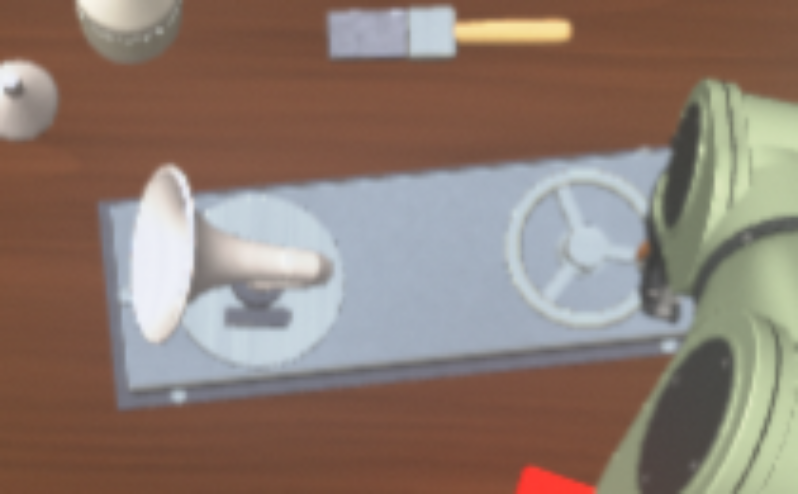

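The horn mouth, at crop (165,255), now nearly faces the pointer. About 14° of wheel remain.

```bash

python3 -m inch '[[[0.07,0.2,0],[0,0,0],0.1],[[0.09,0.18,0],[0,0,0],0.1],[[0,0,0],[0,0,0],0.1],[[0,0,0],[0,0,0],0.1]]'
cat > horn.py <<'E'
from h import *;from station import get_image
for n in('top','scene'):
    d=get_image(n);P=cloud(d);q=P.reshape(-1,3)
    c=np.array([.548,-.077]);ax=np.array([-.127,.992]);px=np.array([.992,.127])
    tt=c+.13*ax;k=(np.linalg.norm(q[:,:2]-tt,axis=1)<.14)&(q[:,2]>.1)&(q[:,2]<.27);q=q[k]
    l=(q[:,:2]-tt)@ax;s=(q[:,:2]-tt)@px
    print(n,len(q),'along',l.min(),l.max(),'across',s.min(),s.max(),'z',q[:,2].max())
    # rim of the mouth: foremost points per across-bin at mid height
    for a in np.arange(-.06,.061,.02):
        m=(abs(s-a)<.006)
        if m.sum()>3:print(round(a,3),'front',round(np.percentile(l[m],98),4),'top z',round(q[m,2].max(),4))
    w=cloud(d);hsv=cv2.cvtColor(d['img'],cv2.COLOR_BGR2HSV);kn=(hsv[...,0]<15)&(hsv[...,1]>110)&(w[...,2]>.08)&(w[...,2]<.14)&(np.hypot(w[...,0]-.5645,w[...,1]+.206)<.08)
    if kn.sum():print('knob',kn.sum(),w[kn].min(0),w[kn].max(0))
E
python3 arc.py 2 7.3; python3 horn.py
```

```text
t: 5.15
tool_pos: [0.5708, -0.2549, 0.1117]
tcp_rot: [2.503, 1.888, -0.001]
contact_force: [3.7, -16.5, 1.5]
opening: 0.022
grip_force: 39.3
p [ 0.57075571 -0.25494894  0.11171103] r 0.04934706502168312 a 277.28296344406294 F [  3.72121699 -16.49857844   1.47290507] 0.022027775955442145
[[0.02, -0.01], [0.02, -0.01]]
top 1075 along -0.05367890359036242 0.0958596934064322 across -0.062065503045575045 0.060487465027100895 z 0.26188677223155277
-0.06 front 0.084 top z 0.2276
-0.04 front 0.0897 top z 0.247
-0.02 front 0.0934 top z 0.2547
0.0 front 0.0919 top z 0.2577
0.02 front 0.0949 top z 0.2559
0.04 front 0.0905 top z 0.2429
0.06 front 0.0815 top z 0.2248
knob 4 [ 0.56705268 -0.24221599  0.1065869 ] [ 0.57194409 -0.24064703  0.11868624]
scene 2124 along -0.05401438596559985 0.09188104337219025 across -0.05990419336251469 0.06435956052760922 z 0.2565654234629226
-0.06 front 0.0682 top z 0.2165
-0.04 front 0.0587 top z 0.2438
-0.02 front 0.0538 top z 0.2531
0.0 front 0.052 top z 0.2566
0.02 front 0.0663 top z 0.2537
0.04 front 0.0856 top z 0.2451
0.06 front 0.0812 top z 0.2285
knob 27 [ 0.57244458 -0.24566911  0.09044526] [ 0.58056068 -0.24288975  0.13129914]
```

```bash

python3 -m inch '[[[0.05,0,0],[0,0,0],0.1],[[0,0,0],[0,0,0],0.8],[[0,0,0],[0,0,0],0.8],[[0,0,0],[0,0,0],0.8],[[0,0,-0.8],[0,0,0],1],[[0,0,-1],[0,0,0],1],[[0,0,-1],[0,0,0],1],[[0,0,-1],[0,0,0],1]]'
python3 -m inch '[[[-0.7,-0.7,-1],[0,0,0],1],[[-0.7,-0.7,-1],[0,0,0],1],[[-0.7,-0.7,-1],[0,0,-0.3],1],[[-0.7,-0.7,-0.5],[0,0,-0.5],1],[[0,-1,0],[0,0,-0.8],1],[[0,-1,0],[0,0,-0.8],1],[[0,0,0],[0,0,0],1]]'
python3 horn.py; python3 go.py .40 0.0 .36 130
```

```text
t: 5.92
tool_pos: [0.5702, -0.2498, 0.2258]
tcp_rot: [-2.506, -1.894, -0.0]
contact_force: [0.7, -0.3, 0.9]
opening: 0.0855
grip_force: 0.0
t: 6.5
tool_pos: [0.4046, -0.2964, 0.3289]
tcp_rot: [-2.337, -2.099, 0.003]
contact_force: [0.1, -1.0, 0.5]
opening: 0.0853
grip_force: 0.0
top 1072 along -0.05366723463925197 0.09585630902326671 across -0.06187496041678502 0.0605507724704835 z 0.2598494790751571
-0.06 front 0.084 top z 0.2243
-0.04 front 0.0897 top z 0.2436
-0.02 front 0.0934 top z 0.2566
0.0 front 0.0919 top z 0.2566
0.02 front 0.095 top z 0.2598
0.04 front 0.0903 top z 0.2483
0.06 front 0.0816 top z 0.2239
knob 45 [ 0.55877456 -0.25848796  0.10142522] [ 0.57735627 -0.24061022  0.13726758]
scene 2125 along -0.053959748392789886 0.0925083687833997 across -0.06081495729770994 0.06512325587112595 z 0.2565137487369647
-0.06 front 0.0712 top z 0.213
-0.04 front 0.0587 top z 0.2434
-0.02 front 0.0537 top z 0.2547
0.0 front 0.0515 top z 0.2565
0.02 front 0.0666 top z 0.2547
0.04 front 0.0868 top z 0.2479
0.06 front 0.081 top z 0.2302
knob 284 [ 0.56135758 -0.26362384  0.0813358 ] [ 0.58296817 -0.24329888  0.13496742]
t 6.6 n 13 shift [ 0.761  0.181 -0.08 ] turn [ 0.001  0.001 -0.89 ] | pos [ 0.4086 -0.2966  0.3288] d [-0.0086  0.2966  0.0312] F [ 0.4  0.9 -0.4] open 0.0853 j [ 0.76  0.52 -0.34  1.59  0.19  1.06  0.26]
```

```bash

python3 -m inch '[[[0.76,0.18,-0.08],[0,0,-0.89],1],[[0.76,0.18,-0.08],[0,0,-0.89],1],[[0.76,0.18,-0.08],[0,0,-0.89],1],[[0.76,0.18,-0.08],[0,0,-0.89],1],[[0.76,0.18,-0.08],[0,0,-0.89],1],[[0.76,0.18,-0.08],[0,0,-0.89],1],[[0.76,0.18,-0.08],[0,0,-0.89],1]]'
python3 -m inch '[[[0.76,0.18,-0.08],[0,0,-0.89],1],[[0.76,0.18,-0.08],[0,0,-0.89],1],[[0.76,0.18,-0.08],[0,0,-0.89],1],[[0.76,0.18,-0.08],[0,0,-0.89],1],[[0.76,0.18,-0.08],[0,0,-0.89],1],[[0.76,0.18,-0.08],[0,0,-0.89],1]]'
python3 go.py .4585 .3415 .32 170.75
```

```text
t: 7.18
tool_pos: [0.435, -0.1341, 0.3449]
tcp_rot: [-1.827, -2.556, -0.001]
contact_force: [0.2, 0.3, 0.1]
opening: 0.0855
grip_force: 0.0
t: 7.68
tool_pos: [0.4, 0.0015, 0.3594]
tcp_rot: [-1.322, -2.85, -0.001]
contact_force: [0.9, -0.6, 0.5]
opening: 0.0856
grip_force: 0.0
t 7.68 n 13 shift [0.328 0.842 0.101] turn [ 0.001 -0.    -0.779] | pos [0.4    0.0015 0.3594] d [ 0.0585  0.34   -0.0394] F [ 0.9 -0.6  0.5] open 0.0856 j [ 0.34  0.35 -0.62  1.84  0.23  1.03  0.33]
```

```bash
python3 - <<'E'
from h import *
# refine lamp/stand by casting rays: stand base outline (z=.012) in top view and in scene view; lamp lens edge
for n,b in(('top0',(160,225,185,270)),('scene0',(315,390,165,240))):
    d=load(n);hsv=cv2.cvtColor(d['img'],cv2.COLOR_BGR2HSV);m=((hsv[...,0]>15)&(hsv[...,0]<35)&(hsv[...,2]>140)&(hsv[...,1]>50)).astype(np.uint8)
    k=np.zeros_like(m);k[b[2]:b[3],b[0]:b[1]]=1;m*=k;P=cloud(d)
    m*=((P[...,2]<.02)).astype(np.uint8);v,u=np.nonzero(m)
    Q=plane(d,np.c_[u,v],.012);print(n,len(u),rect(Q))
    P=P.reshape(-1,3);a=np.radians(-9.25);o=np.array([.4585,.3415]);L=(P[:,:2]-o)@np.array([[np.cos(a),-np.sin(a)],[np.sin(a),np.cos(a)]]);z=P[:,2]
    t=(abs(L[:,0])<.04)&(abs(L[:,1])<.03)&(z>.070)&(z<.08);print('body top across',np.percentile(L[t,1],[2,50,98]))
    for x in(-.06,-.045,-.03,-.015,0,.015,.03):
        s=t&(abs(L[:,0]-x)<.008);print(x,np.round([L[s,1].min(),L[s,1].max()],4) if s.sum() else '',end=' ')
    t=(abs(L[:,1])<.012)&(z>.068)&(z<.09)&(abs(L[:,0])<.12);print('\nlength',np.nanmin(L[t,0]),np.nanmax(L[t,0]))
E
```

```text
top0 1011 (array([455.5, 342.5]), array([ 92.6, 192.6]), 83.0)
body top across [-0.01397665  0.00203567  0.01930409]
-0.06  -0.045 [-0.0132  0.0169] -0.03 [-0.0156  0.0187] -0.015 [-0.015   0.0197] 0 [-0.0155  0.0198] 0.015 [-0.0139  0.0208] 0.03 [-0.0126  0.0206] 
length -0.06797862093820371 0.08740792817024368
scene0 862 (array([459., 341.]), array([ 94.3, 199.1]), 82.3)
body top across [-0.0149627  -0.00033637  0.0185272 ]
-0.06  -0.045 [-0.015   0.0157] -0.03 [-0.0156  0.0187] -0.015 [-0.0161  0.0187] 0 [-0.0147  0.0185] 0.015 [-0.0157  0.0185] 0.03 [-0.0142  0.0195] 
length -0.06765008101338364 0.09066339817331769
```

```bash

python3 -m inch '[[[0.33,0.84,0.1],[0,0,-0.79],1],[[0.33,0.84,0.1],[0,0,-0.79],1],[[0.33,0.84,0.1],[0,0,-0.79],1],[[0.33,0.84,0.1],[0,0,-0.79],1],[[0.33,0.84,0.1],[0,0,-0.79],1],[[0.33,0.84,0.1],[0,0,-0.79],1],[[0.33,0.84,0.1],[0,0,-0.79],1]]'
python3 -m inch '[[[0.33,0.84,0.1],[0,0,-0.79],1],[[0.33,0.84,0.1],[0,0,-0.79],1],[[0.33,0.84,0.1],[0,0,-0.79],1],[[0.33,0.84,0.1],[0,0,-0.79],1],[[0.33,0.84,0.1],[0,0,-0.79],1],[[0.33,0.84,0.1],[0,0,-0.79],1],[[0,0,0],[0,0,0],1]]'
python3 go.py .459 .343 .14 172.5
```

```text
t: 8.27
tool_pos: [0.4618, 0.1799, 0.3379]
tcp_rot: [-0.752, -3.05, -0.001]
contact_force: [0.4, -1.1, 0.4]
opening: 0.0854
grip_force: 0.0
t: 8.85
tool_pos: [0.4547, 0.3448, 0.3193]
tcp_rot: [-0.23, -3.13, -0.003]
contact_force: [-1.1, 0.4, -0.3]
opening: 0.0856
grip_force: 0.0
t 8.85 n 7 shift [-0.023 -0.007  0.854] turn [ 0.004 -0.006 -0.032] | pos [0.4547 0.3448 0.3193] d [ 0.0043 -0.0018 -0.1793] F [-1.1  0.4 -0.3] open 0.0856 j [-0.36  0.7  -0.74  1.37  0.47  1.25  0.31]
```

```bash

python3 -m inch '[[[-0.02,-0.01,0.85],[0,-0.01,-0.03],1],[[-0.02,-0.01,0.85],[0,-0.01,-0.03],1],[[-0.02,-0.01,0.85],[0,-0.01,-0.03],1],[[-0.02,-0.01,0.85],[0,-0.01,-0.03],1],[[-0.02,-0.01,0.85],[0,-0.01,-0.03],1],[[-0.02,-0.01,0.85],[0,-0.01,-0.03],1],[[-0.02,-0.01,0.85],[0,-0.01,-0.03],1],[[0,0,0],[0,0,0],1]]'
python3 go.py .459 .343 .055 172.5
```

```text
t: 9.52
tool_pos: [0.4601, 0.3362, 0.1377]
tcp_rot: [0.22, 3.133, -0.006]
contact_force: [-0.6, 0.5, -1.0]
opening: 0.0854
grip_force: 0.0
t 9.52 n 3 shift [0.023 0.075 0.918] turn [-0.019  0.005 -0.044] | pos [0.4601 0.3362 0.1377] d [-0.0011  0.0068 -0.0827] F [-0.6  0.5 -1. ] open 0.0854 j [-0.39  0.91 -0.62  1.62  0.67  0.84  0.15]
```

```bash

python3 -m inch '[[[0.02,0.08,0.55],[-0.02,0,-0.04],1],[[0.02,0.08,0.55],[-0.02,0,-0.04],1],[[0.02,0.08,0.55],[-0.02,0,-0.04],1],[[0,0,0.55],[0,0,0],1],[[0,0,0],[0,0,0],1],[[0,0,0],[0,0,0],1]]'
python3 go.py .459 .343 .055 172.5
```

```text
t: 10.02
tool_pos: [0.4608, 0.3448, 0.0766]
tcp_rot: [0.207, 3.13, 0.006]
contact_force: [-0.2, 0.6, 0.7]
opening: 0.0853
grip_force: 0.0
t 10.02 n 1 shift [ 0.054 -0.069  0.718] turn [ 0.061  0.069 -0.018] | pos [0.4608 0.3448 0.0766] d [-0.0018 -0.0018 -0.0216] F [-0.2  0.6  0.7] open 0.0853 j [-0.42  1.   -0.56  1.64  0.75  0.71  0.08]
```

```bash

python3 -m inch '[[[0.03,-0.04,0.36],[0.03,0.03,-0.01],1],[[0.03,-0.03,0.36],[0.03,0.03,-0.01],1],[[0,0,0],[0,0,0],1],[[0,0,0],[0,0,0],1]]'
python3 go.py .459 .343 .055 172.5
```

```text
t: 10.35
tool_pos: [0.4586, 0.3423, 0.054]
tcp_rot: [0.205, 3.135, -0.001]
contact_force: [-1.0, 0.5, -0.2]
opening: 0.0852
grip_force: 0.0
t 10.35 n 1 shift [-0.01   0.024 -0.033] turn [-0.007  0.004  0.004] | pos [0.4586 0.3423 0.054 ] d [0.0004 0.0007 0.001 ] F [-1.   0.5 -0.2] open 0.0852 j [-0.43  1.03 -0.53  1.65  0.77  0.68  0.06]
```

```bash

python3 -m inch '[[[0,0,0],[0,0,0],0.35],[[0,0,0],[0,0,0],0.3],[[0,0,0],[0,0,0],0.3],[[0,0,0],[0,0,0],0.2],[[0,0,0],[0,0,0],0.2],[[0,0,0],[0,0,0],0.2],[[0,0,0],[0,0,0],0.2]]' 60
python3 go.py .459 .343 .055 172.5
```

```text
t: 10.93
tool_pos: [0.4588, 0.3426, 0.0546]
tcp_rot: [0.205, 3.134, 0.001]
contact_force: [0.3, -1.1, 6.8]
opening: 0.0337
grip_force: 60.4
t 10.93 n 1 shift [-0.004  0.014 -0.012] turn [0.008 0.016 0.005] | pos [0.4588 0.3426 0.0546] d [0.0002 0.0004 0.0004] F [ 0.3 -1.1  6.8] open 0.0337 j [-0.43  1.03 -0.53  1.65  0.77  0.68  0.06]
```

```bash

python3 -m inch '[[[0,0,-0.3],[0,0,0],0.2],[[0,0,-0.5],[0,0,0],0.2],[[0,0,-0.7],[0,0,0],0.2],[[0,0,-0.7],[0,0,0],0.2],[[0,0,-0.7],[0,0,0],0.2],[[0,0,-0.7],[0,0,0],0.2],[[0,0,0],[0,0,0],0.2]]'
python3 go.py .47 .38 .30 97.3 20 24
```

```text
t: 11.52
tool_pos: [0.4593, 0.3432, 0.1661]
tcp_rot: [0.205, 3.131, 0.005]
contact_force: [0.9, -0.4, -1.9]
opening: 0.0332
grip_force: 60.3
t 11.52 n 24 shift [ 0.056  0.066 -0.178] turn [-0.134  0.178  0.776] | pos [0.4593 0.3432 0.1661] d [0.0107 0.0368 0.1339] F [ 0.9 -0.4 -1.9] open 0.0332 j [-0.38  0.87 -0.65  1.59  0.64  0.89  0.18]
```

```bash

python3 -m inch '[[[0.06,0.07,-0.18],[-0.13,0.18,0.78],0.2],[[0.06,0.07,-0.18],[-0.13,0.18,0.78],0.2],[[0.06,0.07,-0.18],[-0.13,0.18,0.78],0.2],[[0.06,0.07,-0.18],[-0.13,0.18,0.78],0.2],[[0.06,0.07,-0.18],[-0.13,0.18,0.78],0.2],[[0.06,0.07,-0.18],[-0.13,0.18,0.78],0.2],[[0.06,0.07,-0.18],[-0.13,0.18,0.78],0.2],[[0.06,0.07,-0.18],[-0.13,0.18,0.78],0.2]]'
python3 -m inch '[[[0.06,0.07,-0.18],[-0.13,0.18,0.78],0.2],[[0.06,0.07,-0.18],[-0.13,0.18,0.78],0.2],[[0.06,0.07,-0.18],[-0.13,0.18,0.78],0.2],[[0.06,0.07,-0.18],[-0.13,0.18,0.78],0.2],[[0.06,0.07,-0.18],[-0.13,0.18,0.78],0.2],[[0.06,0.07,-0.18],[-0.13,0.18,0.78],0.2],[[0.06,0.07,-0.18],[-0.13,0.18,0.78],0.2],[[0.06,0.07,-0.18],[-0.13,0.18,0.78],0.2]]'
python3 go.py .47 .38 .30 97.3 20 8
```

```text
t: 12.18
tool_pos: [0.4516, 0.3608, 0.2065]
tcp_rot: [-0.855, -2.922, -0.119]
contact_force: [0.2, -0.5, -2.4]
opening: 0.0331
grip_force: 60.0
t: 12.85
tool_pos: [0.4563, 0.3758, 0.2522]
tcp_rot: [-1.424, -2.581, -0.226]
contact_force: [-0.7, -0.3, -3.0]
opening: 0.0335
grip_force: 60.0
t 12.85 n 8 shift [ 0.052  0.066 -0.19 ] turn [-0.148  0.182  0.759] | pos [0.4563 0.3758 0.2522] d [0.0137 0.0042 0.0478] F [-0.7 -0.3 -3. ] open 0.0335 j [-0.34  0.76 -0.6   1.49  0.23  0.9  -0.35]
```

```bash

python3 -m inch '[[[0.05,0.07,-0.19],[-0.15,0.18,0.76],0.2],[[0.05,0.07,-0.19],[-0.15,0.18,0.76],0.2],[[0.05,0.07,-0.19],[-0.15,0.18,0.76],0.2],[[0.05,0.07,-0.19],[-0.15,0.18,0.76],0.2],[[0.05,0.07,-0.19],[-0.15,0.18,0.76],0.2],[[0.05,0.07,-0.19],[-0.15,0.18,0.76],0.2],[[0.05,0.07,-0.19],[-0.15,0.18,0.76],0.2],[[0.05,0.07,-0.19],[-0.15,0.18,0.76],0.2]]'
python3 -m inch '[[[0,0,0],[0,0,0],0.2]]'
python3 - <<'E'
from station import get_image
from h import *
im=[]
for n in('top','scene'):
    d=get_image(n);pickle.dump(d,open(n+'1.pkl','wb'));im.append(d['img'])
cv2.imwrite('pics/c1.png',np.hstack([cv2.resize(im[0][100:300,130:390],(400,308)),cv2.resize(im[1][80:280,180:440],(400,308))]))
E
python3 go.py .4996 .3017 .2593 97.3 20 6
```

```text
t: 13.52
tool_pos: [0.4709, 0.3798, 0.2998]
tcp_rot: [-1.892, -2.148, -0.334]
contact_force: [-0.0, -0.0, -2.3]
opening: 0.0335
grip_force: 60.0
t: 13.6
tool_pos: [0.4713, 0.3797, 0.3005]
tcp_rot: [-1.893, -2.148, -0.336]
contact_force: [0.6, -0.3, -2.2]
opening: 0.0333
grip_force: 60.1
t 13.7 n 6 shift [-0.5    0.102  0.056] turn [0.003 0.004 0.01 ] | pos [0.4708 0.3798 0.2995] d [ 0.0288 -0.0781 -0.0402] F [ 0.4  0.1 -3.4] open 0.0335 j [-0.31  0.69 -0.54  1.48  0.06  0.85 -0.62]
```

View pics/c1.png

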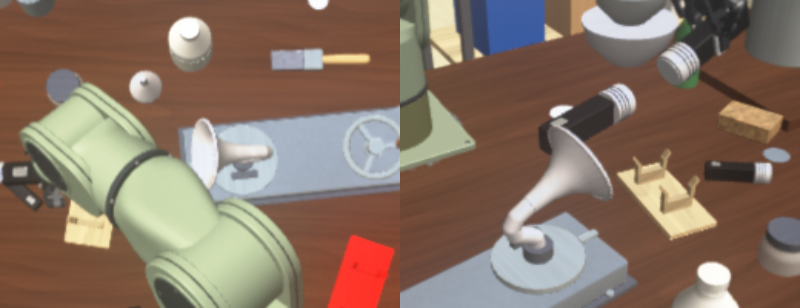

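```bash

python3 - <<'E'
from h import *
P=cloud(load('top1')).reshape(-1,3);P=np.r_[P,cloud(load('scene1')).reshape(-1,3)]
for y0,y1 in((0,.05),(.05,.1),(.1,.15),(.15,.2),(.2,.25),(.25,.3)):
    m=(P[:,1]>y0)&(P[:,1]<y1)&(P[:,0]>.2)&(P[:,0]<.75)&(P[:,2]>.28);q=P[m]
    if m.sum():print(y0,y1,m.sum(),'zmin',q[:,2].min(),'x',q[:,0].min(),q[:,0].max())
# lens in scene view
d=load('scene1');Q=cloud(d);im=d['img'];u,v=np.meshgrid(range(560),range(420))
# empty stand: base outline
hsv=cv2.cvtColor(im,cv2.COLOR_BGR2HSV);m=(hsv[...,0]>15)&(hsv[...,0]<35)&(hsv[...,2]>140)&(hsv[...,1]>50)&(u>315)&(u<395)&(v>165)&(v<245)
lo=m&(Q[...,2]<.02);print('base',rect(plane(d,np.c_[u[lo],v[lo]],.012)));hi=m&(Q[...,2]>.03);print('forks',rect(Q[hi]),Q[hi][:,2].max())
E
```

```text
0 0.05 2588 zmin 0.4687936958688248 x 0.20007758778213036 0.38128531419352896
0.05 0.1 3571 zmin 0.47207046188946467 x 0.20004038622425802 0.40176390769008175
0.1 0.15 3455 zmin 0.6162557916092255 x 0.20009600827997032 0.4512191240555682
0.15 0.2 2444 zmin 0.6180072895666044 x 0.25098686706321666 0.49911210759101965
0.2 0.25 2246 zmin 0.5083832839727719 x 0.349195352081754 0.5388925694711966
0.25 0.3 3527 zmin 0.2800137173518967 x 0.3840073114019672 0.5569751522586632
base (array([458.1, 341.6]), array([ 94.3, 201.7]), 82.1)
forks (array([449.5, 343.8]), array([ 72.1, 107. ]), 83.9) 0.06955325051502304
```

```bash

python3 -m inch '[[[-0.5,0.1,0.06],[0,0,0],0.2],[[-0.5,0.1,0.06],[0,0,0],0.2],[[-0.5,0.1,0.06],[0,0,0.02],0.2],[[-0.5,0.1,0.06],[0,0,0.02],0.2],[[-0.5,0.1,0.06],[0,0,0.02],0.2],[[-0.4,0.1,0.05],[0,0,0],0.2],[[0,0,0],[0,0,0],0.2],[[0,0,0],[0,0,0],0.2]]'
python3 go.py .4996 .3017 .2593 97.3 20 1
python3 - <<'E'
from station import get_image
from h import *
d=get_image('scene');pickle.dump(d,open('scene2.pkl','wb'))
cv2.imwrite('pics/c2.png',cv2.resize(d['img'][60:270,220:440],None,fx=2.7,fy=2.7))
E
```

```text
t: 14.37
tool_pos: [0.4989, 0.3047, 0.2599]
tcp_rot: [-1.893, -2.147, -0.333]
contact_force: [-1.3, 0.1, -3.4]
opening: 0.0332
grip_force: 60.0
t 14.37 n 1 shift [-0.104  0.01  -0.015] turn [ 0.014  0.013 -0.026] | pos [0.4989 0.3047 0.2599] d [ 0.0007 -0.003  -0.0006] F [-1.3  0.1 -3.4] open 0.0332 j [-0.15  0.72 -0.57  1.57  0.07  0.77 -0.49]
```

View pics/c2.png

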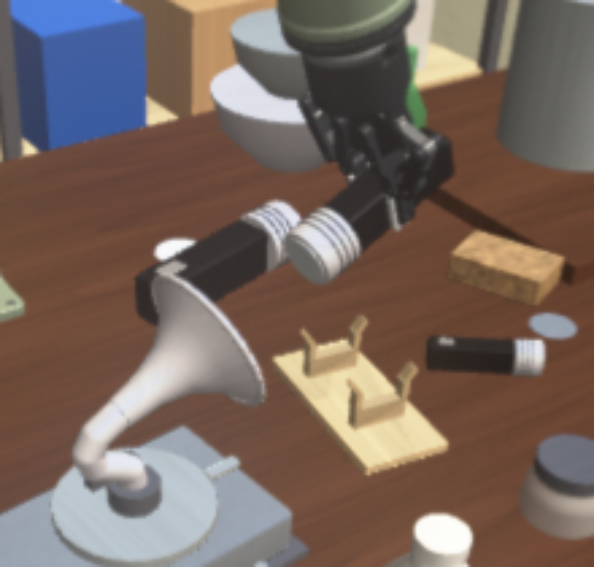

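Crop: the lens, at about (312,253), is facing the horn mouth. I'll check it against the cloud, nudge 2 mm and hold.

```bash

cat > chk.py <<'E'
from h import *;from station import readout
d=load('scene2');o=readout.get_obs();R=Rn.from_rotvec(o['tcp_rot']).as_matrix();p=o['tool_pos']
B=np.c_[-R[:,0],-R[:,1],-R[:,2]*0+0]; B=np.c_[-R[:,0],R[:,1],-R[:,2]]
Q=(cloud(d).reshape(-1,3)-p)@B
hd=(abs(Q[:,0]-.07)<.03)&(abs(Q[:,1])<.05)&(abs(Q[:,2])<.05);q=Q[hd]
f=q[q[:,0]>np.percentile(q[:,0],97)-.03]
print('head',len(q),'x max',np.percentile(q[:,0],[90,99]),'y',np.percentile(q[:,1],[1,99]),'z',np.percentile(q[:,2],[1,99]))
s=q[(q[:,0]>.055)&(q[:,0]<.08)] # side: circle fit in y-z
A=np.c_[2*s[:,1:],np.ones(len(s))];x=np.linalg.lstsq(A,(s[:,1:]**2).sum(1),rcond=None)[0];print('axis offset y,z',x[:2],'rad',np.sqrt(x[2]+x[0]**2+x[1]**2))
l=q[q[:,0]>.083];A=np.c_[l[:,1:],np.ones(len(l))];print('lens n',len(l),np.linalg.lstsq(A,l[:,0],rcond=None)[0],'centre',l.mean(0),l[:,1:].min(0),l[:,1:].max(0))
b=(Q[:,0]>-.06)&(Q[:,0]<.045)&(abs(Q[:,1])<.03)&(abs(Q[:,2])<.03);print('body y,z',np.percentile(Q[b,1],[2,98]),np.percentile(Q[b,2],[2,98]))
m=np.array([.522,.1264,.195]);a=np.radians(20);ax=np.r_[np.cos(a)*np.array([-.127,.992]),np.sin(a)];L=p+.088*B[:,0]-m;print('lens from mouth along',L@ax,'off',L-(L@ax)*ax,'angle',np.degrees(np.arccos(-B[:,0]@ax)))
E
python3 chk.py
```

```text
head 613 x max [0.08830184 0.08927869] y [-0.01791003  0.02678698] z [-0.01656986  0.02799307]
axis offset y,z [0.00143378 0.00251206] rad 0.024636162207663598
lens n 211 [-0.03796022 -0.04502401  0.08767342] centre [0.08720047 0.00522135 0.00610223] [-0.02309684 -0.0207858 ] [0.02673448 0.0282676 ]
body y,z [-0.02106109  0.02914104] [-0.0153814  0.0277399]
lens from mouth along 0.10398754843228572 off [-4.83025429e-04  3.01232711e-05 -3.02458158e-04] angle nanchk.py:12: RuntimeWarning: invalid value encountered in arccos
  m=np.array([.522,.1264,.195]);a=np.radians(20);ax=np.r_[np.cos(a)*np.array([-.127,.992]),np.sin(a)];L=p+.088*B[:,0]-m;print('lens from mouth along',L@ax,'off',L-(L@ax)*ax,'angle',np.degrees(np.arccos(-B[:,0]@ax)))
```

```bash

python3 -m inch '[[[-0.11,0,0],[0,0,0],0.2],[[0,0,0],[0,0,0],0.2],[[0,0,0],[0,0,0],0.2],[[0,0,0],[0,0,0],0.2]]'
python3 chk.py 2>/dev/null | tail -1
for i in 1 2 3 4; do python3 -m inch '[[[0,0,0],[0,0,0],0.2],[[0,0,0],[0,0,0],0.2],[[0,0,0],[0,0,0],0.2],[[0,0,0],[0,0,0],0.2],[[0,0,0],[0,0,0],0.2],[[0,0,0],[0,0,0],0.2],[[0,0,0],[0,0,0],0.2],[[0,0,0],[0,0,0],0.2]]' | head -2; done
python3 chk.py 2>/dev/null | tail -1
python3 go.py .4713 .3797 .30 97.3 20 6
```

```text
t: 14.75
tool_pos: [0.4992, 0.302, 0.2593]
tcp_rot: [-1.893, -2.147, -0.334]
contact_force: [0.7, 0.5, -2.4]
opening: 0.0333
grip_force: 60.0
lens from mouth along 0.10039347153935453 off [-4.25529138e-04 -3.34841896e-05 -1.07243144e-04] angle nan
t: 15.42
tool_pos: [0.4994, 0.3017, 0.2591]
t: 16.08
tool_pos: [0.4994, 0.3017, 0.2591]
t: 16.75
tool_pos: [0.4994, 0.3017, 0.2591]
t: 17.42
tool_pos: [0.4993, 0.3017, 0.2591]
lens from mouth along 0.10006101975093787 off [-3.86931361e-04 -1.85160324e-05 -1.34405257e-04] angle nan
t 17.42 n 6 shift [ 0.5  -0.1  -0.06] turn [ 0.004  0.002 -0.005] | pos [0.4993 0.3017 0.2591] d [-0.028   0.078   0.0409] F [ 0.1  0.2 -2.9] open 0.0334 j [-0.14  0.72 -0.57  1.58  0.07  0.77 -0.49]
```

```bash

python3 -m inch '[[[0.5,-0.1,-0.06],[0,0,0],0.2],[[0.5,-0.1,-0.06],[0,0,0],0.2],[[0.5,-0.1,-0.06],[0,0,0],0.2],[[0.5,-0.1,-0.06],[0,0,0],0.2],[[0.5,-0.1,-0.06],[0,0,0],0.2],[[0.5,-0.1,-0.06],[0,0,0],0.2],[[0,0,0],[0,0,0],0.2]]'
python3 go.py .4588 .3426 .16 172.5 0 24
```

```text
t: 18.0
tool_pos: [0.4699, 0.3826, 0.3014]
tcp_rot: [-1.889, -2.148, -0.337]
contact_force: [-1.0, 0.9, -2.9]
opening: 0.0335
grip_force: 60.0
t 18.0 n 24 shift [-0.067 -0.069  0.186] turn [ 0.138 -0.177 -0.774] | pos [0.4699 0.3826 0.3014] d [-0.0111 -0.04   -0.1414] F [-1.   0.9 -2.9] open 0.0335 j [-0.32  0.68 -0.54  1.48  0.06  0.85 -0.62]
```

```bash

python3 -m inch '[[[-0.07,-0.07,0.19],[0.14,-0.18,-0.77],0.2],[[-0.07,-0.07,0.19],[0.14,-0.18,-0.77],0.2],[[-0.07,-0.07,0.19],[0.14,-0.18,-0.77],0.2],[[-0.07,-0.07,0.19],[0.14,-0.18,-0.77],0.2],[[-0.07,-0.07,0.19],[0.14,-0.18,-0.77],0.2],[[-0.07,-0.07,0.19],[0.14,-0.18,-0.77],0.2],[[-0.07,-0.07,0.19],[0.14,-0.18,-0.77],0.2],[[-0.07,-0.07,0.19],[0.14,-0.18,-0.77],0.2]]'
python3 -m inch '[[[-0.07,-0.07,0.19],[0.14,-0.18,-0.77],0.2],[[-0.07,-0.07,0.19],[0.14,-0.18,-0.77],0.2],[[-0.07,-0.07,0.19],[0.14,-0.18,-0.77],0.2],[[-0.07,-0.07,0.19],[0.14,-0.18,-0.77],0.2],[[-0.07,-0.07,0.19],[0.14,-0.18,-0.77],0.2],[[-0.07,-0.07,0.19],[0.14,-0.18,-0.77],0.2],[[-0.07,-0.07,0.19],[0.14,-0.18,-0.77],0.2],[[-0.07,-0.07,0.19],[0.14,-0.18,-0.77],0.2]]'
python3 go.py .4588 .3426 .16 172.5 0 8
```

```text
t: 18.67
tool_pos: [0.4577, 0.3724, 0.2505]
tcp_rot: [-1.419, -2.588, -0.233]
contact_force: [0.5, 0.5, -3.8]
opening: 0.0334
grip_force: 60.0
t: 19.33
tool_pos: [0.4533, 0.3568, 0.2019]
tcp_rot: [-0.855, -2.924, -0.116]
contact_force: [0.3, 0.2, -3.0]
opening: 0.0336
grip_force: 60.1
t 19.33 n 8 shift [-0.054 -0.053  0.17 ] turn [ 0.126 -0.176 -0.784] | pos [0.4533 0.3568 0.2019] d [ 0.0055 -0.0142 -0.0419] F [ 0.3  0.2 -3. ] open 0.0336 j [-0.36  0.83 -0.63  1.54  0.43  0.9  -0.08]
```

```bash

python3 -m inch '[[[-0.05,-0.05,0.17],[0.13,-0.18,-0.78],0.2],[[-0.05,-0.05,0.17],[0.13,-0.18,-0.78],0.2],[[-0.05,-0.05,0.17],[0.13,-0.18,-0.78],0.2],[[-0.05,-0.05,0.17],[0.13,-0.18,-0.78],0.2],[[-0.05,-0.05,0.17],[0.13,-0.18,-0.78],0.2],[[-0.05,-0.05,0.17],[0.13,-0.18,-0.78],0.2],[[-0.05,-0.05,0.17],[0.13,-0.18,-0.78],0.2],[[-0.05,-0.05,0.17],[0.13,-0.18,-0.78],0.2]]'
python3 -m inch '[[[0,0,0],[0,0,0],0.2],[[0,0,0],[0,0,0],0.2]]'
python3 go.py .4588 .3426 .10 172.5 0 4
```

```text
t: 20.0
tool_pos: [0.4582, 0.3437, 0.1602]
tcp_rot: [0.208, 3.133, -0.004]
contact_force: [0.6, -0.6, -3.3]
opening: 0.0334
grip_force: 60.1
t: 20.17
tool_pos: [0.458, 0.3439, 0.1605]
tcp_rot: [0.215, 3.134, -0.003]
contact_force: [-0.4, 0.6, -2.5]
opening: 0.0334
grip_force: 60.0
t 20.17 n 4 shift [-0.008 -0.009  0.504] turn [-0.007  0.002 -0.022] | pos [0.458  0.3439 0.1605] d [ 0.0008 -0.0013 -0.0605] F [-0.4  0.6 -2.5] open 0.0334 j [-0.39  0.88 -0.64  1.59  0.64  0.89  0.17]
```

```bash

python3 -m inch '[[[-0.01,-0.01,0.5],[0,0,-0.02],0.2],[[-0.01,-0.01,0.5],[0,0,-0.02],0.2],[[-0.01,-0.01,0.5],[0,0,-0.02],0.2],[[-0.01,-0.01,0.5],[0,0,-0.02],0.2],[[0,0,0],[0,0,0],0.2],[[0,0,0],[0,0,0],0.2]]'
python3 go.py .4588 .3426 .0546 172.5 0 5
```

```text
t: 20.67
tool_pos: [0.4592, 0.3424, 0.1008]
tcp_rot: [0.206, 3.134, -0.004]
contact_force: [0.2, -0.5, -2.7]
opening: 0.0333
grip_force: 60.1
t 20.67 n 5 shift [0.003 0.001 0.308] turn [-0.006  0.002 -0.001] | pos [0.4592 0.3424 0.1008] d [-0.0004  0.0002 -0.0462] F [ 0.2 -0.5 -2.7] open 0.0333 j [-0.41  0.96 -0.58  1.63  0.71  0.77  0.11]
```

```bash

python3 -m inch '[[[0,0,0.3],[0,0,0],0.2],[[0,0,0.3],[0,0,0],0.2],[[0,0,0.3],[0,0,0],0.2],[[0,0,0.3],[0,0,0],0.2],[[0,0,0.2],[0,0,0],0.2],[[0,0,0],[0,0,0],0.2],[[0,0,0],[0,0,0],0.2]]'
python3 go.py .4588 .3426 .0546 172.5 0 1
```

```text
t: 21.25
tool_pos: [0.4591, 0.3424, 0.0583]
tcp_rot: [0.203, 3.134, -0.004]
contact_force: [-0.1, -0.5, -2.5]
opening: 0.0335
grip_force: 60.3
t 21.25 n 1 shift [0.01  0.007 0.125] turn [-0.035  0.013  0.018] | pos [0.4591 0.3424 0.0583] d [-0.0003  0.0002 -0.0037] F [-0.1 -0.5 -2.5] open 0.0335 j [-0.43  1.03 -0.54  1.65  0.77  0.69  0.07]
```

```bash

python3 -m inch '[[[0,0,0.07],[0,0,0],0.2],[[0,0,0.06],[0,0,0],0.2],[[0,0,0],[0,0,0],0.2],[[0,0,0],[0,0,0],0.2]]'
python3 go.py .4588 .3426 .0546 172.5 0 1
```

```text
t: 21.58
tool_pos: [0.4593, 0.3423, 0.0548]
tcp_rot: [0.204, 3.134, -0.004]
contact_force: [-0.1, 0.4, -3.3]
opening: 0.0332
grip_force: 60.4
t 21.58 n 1 shift [0.017 0.008 0.007] turn [-0.031  0.021  0.016] | pos [0.4593 0.3423 0.0548] d [-0.0005  0.0003 -0.0002] F [-0.1  0.4 -3.3] open 0.0332 j [-0.43  1.03 -0.53  1.65  0.77  0.68  0.07]
```

```bash

python3 -m inch '[[[0,0,0.03],[0,0,0],0.2],[[0,0,0],[0,0,0],0.2],[[0,0,0],[0,0,0],0.2]]'
python3 -m inch '[[[0,0,0.02],[0,0,0],0.2],[[0,0,0],[0,0,0],0.2],[[0,0,0],[0,0,0],0.2]]'
```

```text
t: 21.83
tool_pos: [0.4594, 0.3424, 0.0546]
tcp_rot: [0.204, 3.133, -0.003]
contact_force: [-3.5, -2.8, 13.5]
opening: 0.0331
grip_force: 62.1
t: 22.08
tool_pos: [0.4593, 0.3423, 0.0546]
tcp_rot: [0.204, 3.133, -0.003]
contact_force: [-5.9, -5.8, 25.8]
opening: 0.0332
grip_force: 63.8
```

Seated. Now release gently and retreat upwards.

```bash

python3 -m inch '[[[0,0,-0.02],[0,0,0],0.2],[[0,0,0],[0,0,0],0.2],[[0,0,0],[0,0,0],0.45],[[0,0,0],[0,0,0],0.6],[[0,0,0],[0,0,0],1],[[0,0,0],[0,0,0],1],[[0,0,0],[0,0,0],1],[[0,0,0],[0,0,0],1]]'
python3 -m inch '[[[0,0,-0.3],[0,0,0],1],[[0,0,-0.7],[0,0,0],1],[[0,0,-0.9],[0,0,0],1],[[0,0,-0.9],[0,0,0],1],[[0,0,-0.9],[0,0,0],1],[[0,0,-0.9],[0,0,0],1],[[0,0,-0.9],[0,0,0],1],[[0,0,-0.9],[0,0,0],1]]'
python3 -m inch '[[[0.8,-0.3,0],[0,0,0],1],[[0.8,-0.3,0],[0,0,0],1],[[0.8,-0.3,0],[0,0,0],1],[[0,0,0],[0,0,0],1]]'
python3 - <<'E'
from station import get_image
from h import *
im=[]
for n in('top','scene'):
    d=get_image(n);pickle.dump(d,open(n+'3.pkl','wb'));im.append(d['img']);P=cloud(d).reshape(-1,3)
    a=np.radians(-7.5);o=np.array([.459,.343]);L=(P[:,:2]-o)@np.array([[np.cos(a),-np.sin(a)],[np.sin(a),np.cos(a)]]);z=P[:,2]
    t=(abs(L[:,0])<.06)&(abs(L[:,1])<.03)&(z>.07)&(z<.08)
    for x in(-.05,-.03,0,.03):
        s=t&(abs(L[:,0]-x)<.008);print(n,x,len(L[s]),np.round([L[s,1].min(),L[s,1].max(),np.median(z[s])],4) if s.sum() else '')
    t=(abs(L[:,1])<.012)&(z>.068)&(z<.09)&(abs(L[:,0])<.12);print('length',np.nanmin(L[t,0]),np.nanmax(L[t,0]))
cv2.imwrite('pics/end.png',np.hstack([cv2.resize(im[0][70:320,60:420],(400,278)),cv2.resize(im[1][80:340,180:440],(278,278))]))
E
python3 horn.py | head -9
```

```text
t: 22.75
tool_pos: [0.4592, 0.3423, 0.0538]
tcp_rot: [0.204, 3.134, -0.004]
contact_force: [-0.2, 0.4, -1.3]
opening: 0.0852
grip_force: 0.0
t: 23.42
tool_pos: [0.4587, 0.3426, 0.2479]
tcp_rot: [0.203, 3.134, -0.003]
contact_force: [1.0, 0.0, 0.0]
opening: 0.0853
grip_force: 0.0
t: 23.75
tool_pos: [0.3805, 0.3248, 0.247]
tcp_rot: [0.198, 3.134, -0.004]
contact_force: [-1.0, 0.1, 0.5]
opening: 0.0858
grip_force: 0.0
top -0.05 0 
top -0.03 0 
top 0 1 [-0.0145 -0.0145  0.0771]
top 0.03 49 [-0.0175  0.0265  0.0751]
length 0.008862192600172045 0.08711248704197692
scene -0.05 39 [-0.0189  0.0144  0.0766]
scene -0.03 49 [-0.0175  0.0138  0.0764]
scene 0 47 [-0.0194  0.0152  0.0763]
scene 0.03 52 [-0.0175  0.0139  0.0764]
length -0.06806418106905222 0.0903054311935479
top 1068 along -0.05337538019158562 0.0957715989978441 across -0.06210578988133766 0.060188838824241725 z 0.2612470583193949
-0.06 front 0.084 top z 0.2294
-0.04 front 0.0897 top z 0.2452
-0.02 front 0.0935 top z 0.2561
0.0 front 0.0919 top z 0.2612
0.02 front 0.0929 top z 0.2578
0.04 front 0.0905 top z 0.2458
0.06 front 0.0827 top z 0.2254
knob 45 [ 0.5589053  -0.25922899  0.09838107] [ 0.5763996  -0.23932246  0.13604193]
```

View pics/end.png

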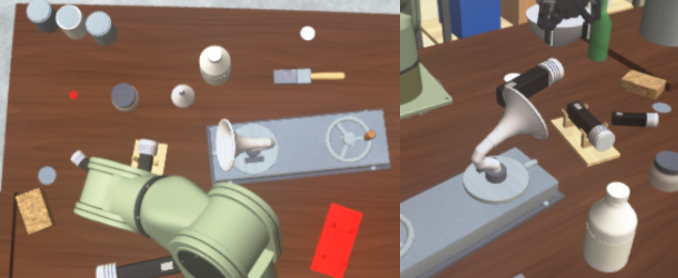

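The end view shows the lamp back in its stand (right crop, 588,127), level with the lens forward. The mouth faces over the pointer and the other things are unmoved.

```bash
python3 -c "
from station import robot;print(robot.job_done())"
```

```text
the job is handed in; nothing more can be done
None
```

I cranked the horn's mouth round to face over the pointer, held the lamp steady and square to the mouth at 10 cm for about 2.7 s, and laid it back in its stand; I handed the job in at about 24 s, and no verdict came back.

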